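# Draw a frame joint tight with a tapered drift

### The arm

A 6-joint arm with a two-finger parallel gripper is mounted at the origin on the work surface; the furniture and walls round the work are solid. World frame = base frame: x ahead of the robot, y to its left, z up, the work surface at z = 0. Lengths are in mm, angles in degrees, forces in N, time in s.
With the tool pointing down it reaches from about 300 to 875 mm from the base axis. Payload 6.4 kg.
Tool frame: the origin (TCP) lies at the very end of the fingers, on their centre line; the grasp point (between the pads) lies 19 mm behind it (r.grip_depth is the distance from the TCP to the grasp point, in mm); y points along the fingers, x is the direction in which the jaws open and shut, and the axes are right-handed (so a half turn about y gives the same grasp; the last joint's range is limited). The gripper opens to 88 mm and grips with 3 to 60 N. Pads are 18 mm wide; open, the fingers measure 123 mm over their backs; the gripper's body (75 mm by 187 mm) begins 45 mm behind the grasp point.
Start: joints at [62.779, 10.359, 92.074, -0, 77.567, -11.82], TCP at [152.693, 554.37, 238.714] pointing down, gripper open.
Joint ranges: [-171.53, 171.53], [-51.25, 118.39], [17.06, 147.69], [-65.23, 245.23], [0, 150.52], [-178.68, 178.68]. Speed limits (degrees/s): [147.25, 147.25, 172.46, 180, 180, 180].

### API

Orientations are given as a 3x3 rotation matrix whose columns are the frame's x, y, z axes.
In Python, from station import r gives the robot as it stands.
- The arm moves only by the tool drive_tool, never from a script. Its arguments are lists of equal length, an entry for each row: "linear": the shift along the tool's x, y, z in m, a list of three; "angular": the turn, a rotation vector about the tool's x, y, z in rad, a list of three. A call has 1 to 5 rows; each row is the pose to reach, as a shift and turn from the pose commanded when the call began, along the tool's axes at that moment; what a row does not reach only later rows make up. A row lasts 1/12 s, in which the tool goes at most 41.7 mm and 7.16 degrees, less where a joint would pass 70% of its speed; a pose out of reach is approached as far as the arm can. A call with a gripper value outside its range is refused whole. "jaw" is the finger opening in m, from 0 to 0.0881, set as the call begins (left out, the last holds). The fingers move at their own pace and stop on an object; the grip force is fixed at half the most. Time passes only in rows, so rows that repeat a pose let the fingers close. It gives the time, the measured TCP pose, the force and the opening at its end, in the units of the state.
- r.state(): the state, without advancing time (a new reading comes with each control period).
- r.snapshot(name): name is "scene" or "top" or "wrist"; returns the picture (480x640x3 uint8, red, green, blue); there is no depth.
- r.camera_model(name): a dict with "fov_y" (degrees; the focal length in pixels is half the picture's height over the tangent of half this angle, whatever the lens; pixels are square), "cx", "cy" (the principal point, pixels), "R" (3x3) and "t" (3): a world point X has camera coordinates R X + t. Camera axes: x right, y down, z forward; pixel columns grow to the right and rows downward; lengths in mm; the calibration is good to about 2 mm. The wrist camera is an equidistant fisheye: a pixel r from the principal point sees the ray r / f radians off the axis. A picture is of the moment at which its call begins: read the wrist's pose just before it. camera_model takes no time and is no camera call; for the wrist camera it gives the pose at the moment of the call.
- r.finish_job(): hands the job in, once; it reports no verdict.
The state is a dict: "time_s": time; "joint_pos": joint angles; "dq": joint speeds; "joint_torque": joint torques, N m; "position": TCP position; "eef_rot": TCP orientation; "wrist_force": force on the tool from outside, world axes, zero at the start; "torque": the same for the moment, N m; "finger_gap": opening from 0.0 (shut) to 1.0 (fully open).
Only numpy, scipy, OpenCV 4.12 (cv2) and the standard library are available. Lean on these libraries where they do the work, as an engineer would, in place of code of your own. Each camera call takes 0.05 s, during which the arm holds its last target. There are 200 camera calls.

### The job

On the sloping stand a rail's tenon sits in a stile, but the rail stops a few millimetres short, so the tenon's hole is out of line with the hole in the stile. Take the thick-handled tapered steel drift out of the rack and push it down square to the sloping face, through both holes, until its collar sits flush on the stile and the rail has been pulled up tight against the stile; leave the drift there and let go. Let the drift do the pulling, do not push the rail itself, and leave the slim awl in the rack and the roll of tape and the wax tin on the bench undisturbed.

Things in the scene. Friction and masses are not known exactly. Their poses are not given: they have to be found in the camera images.
- drift: Steel drift, 182 mm, 0.2 kg, upright in a rack hole. Round brown handle 33 mm thick, straight from 16 to 78 mm above the origin, end at 88; collar 38 mm wide, 5 thick; shank below it 24 mm thick for 31 mm, then tapering to 8 mm at 91 mm, blunt tip at 94. Grip across the handle about 50 mm above the origin. Origin: centre of the collar's underside; z along the axis to the handle's end.
- drift_tip (a point): The drift's tip, 94 mm below its origin.
- stile: Brown wooden stile 150 x 70 x 38 mm fixed on the stand, upper face sloped 25 degrees, facing the robot: two 12 mm cheeks, 14 mm mortise between. A 26 mm round hole goes through both cheeks, open below (95 mm clear). Origin: centre of the hole at the sloping face; z out of the face along the hole's axis (25 degrees from vertical), x up the slope, y level toward the rail.
- rail: Wooden rail 60 x 115 x 38 mm that slides along the stile's y, on its +y side, faces flush. Its tenon lies in the mortise and has a 26 mm hole too. Origin: at the stile's origin when the rail is home; axes as the stile's. In the rail's frame the shoulder is at y = 35 mm and the tenon's hole at y = 1.5 mm.
- rail_slide (a joint): Gap (m) from the rail's shoulder to the stile: 0 tight, 0.0035 to 0.006 at the start, limit 0.009. Moves against about 6 N and stays where left. The tenon's hole stands gap + 1.5 mm off the stile's hole toward +y; the drift's tip enters both if held on the stile hole's axis, and the taper then draws the rail in (under 10 N along the axis until the collar lands).
- stand: Sloping wooden assembly stand fixed to the bench, base 150 x 260 mm. Origin on the bench top, directly below (125 mm) the stile's origin; z up, x level, away from the robot's side.
- rack: Fixed wooden rack 90 x 184 mm, top 112 mm above the bench, with two holes 28 mm in diameter at y = +45 and -45 mm; one holds the drift, the other the awl, either way round. Origin: centre of its underside.
- awl: Slim awl to be left alone: brown handle at most 19 mm thick and 64 mm tall above a 36 mm steel disc, thin shank. Origin: centre of the disc's underside, on the rack's top.
- masking_tape: Roll of masking tape, 96 mm across, 25 mm tall, lying flat; bystander. Origin: underside centre.
- wax_tin: Round brown wax tin 61 mm across, 26 mm tall, in front of the stand; bystander. Origin: underside centre.

How it is judged (in metres and radians):
On the way:
1. the drift's tip has entered the tenon's hole (more than 14 mm deep, on the hole's axis within 8 mm) while the rail still stands more than 2 mm off (z of drift_tip in the frame of stile between -0.06 and -0.014 m and x of drift_tip in the frame of stile between -0.008 and 0.008 m and y of drift_tip in the frame of stile between -0.008 and 0.008 m and value of joint rail_slide above 0.002 m).
At the end, for the whole second after the job is handed in: The drift stands in the stile's hole with its collar on the face (within 2.5 mm, centre within 4 mm, square within 3.4 degrees), at rest and released; the rail is within 1.5 mm of the stile; the awl is still in its rack hole (distance between drift and stile below 0.004 m and z of drift in the frame of stile below 0.0025 m and angle between the z axis of drift and the z axis of stile, either way round below 0.06 rad and value of joint rail_slide below 0.0015 m and linear speed of drift below 0.01 m/s and z of awl in the frame of rack above 0.108 m and distance of awl from where it was at the start of the episode below 0.012 m); the robot touches nothing.
It fails at once if the robot pushes the rail itself (over 3 N) (contact force between any of the fingers, the arm and rail above 3 N).
It fails at once if the awl, tape or wax tin is shifted by more than 30 mm (distance of any of awl, masking_tape, wax_tin from where it was at the start of the episode above 0.03 m).
It also fails if it takes over 45 s, if anything falls off the work surface, if the arm or the gripper's body presses on something with over 40 N, if the wrist force passes 120 N, or if a joint passes its speed limit or range.

## Working session

There is one attempt and no reset: what is moved stays moved. The work goes in short steps, Python scripts to look and compute and a tool call to move; the robot and the scene stay as the last step left them, time stands still between calls to the robot, and variables do not carry over. Pictures are saved under pics/ and viewed, about 8 in all and at most 12, crops included, and the job is handed in when it is done.

Besides the shell and the picture viewer there is one more tool, called after "Request:" by a JSON object that holds its "name" and its "arguments", one argument or row to a line. drive_tool: Moves the arm, as the interface text tells. Its arguments: {"type":"object","properties":{"linear":{"type":"array"},"angular":{"type":"array"},"jaw":{"type":"number"}},"required":["linear","angular"]}

```bash
mkdir -p pics; ls; python3 - <<'E'
from station import r
import cv2,numpy as np
for n in("scene","top"):
    cv2.imwrite(f"pics/{n}0.png",r.snapshot(n)[:,:,::-1])
    m=r.camera_model(n);print(n,m["fov_y"],m["cx"],m["cy"],np.round(-np.array(m["R"]).T@m["t"]),np.round(m["R"],3).tolist())
s=r.state();print(s["time_s"],s["position"],np.round(s["eef_rot"],3).tolist())
E
```

```text
pics
scene 44.23461271291791 319.48339887783476 239.89936366669278 [  89. -747.  599.] [[0.88, -0.475, 0.012], [-0.27, -0.521, -0.81], [0.391, 0.709, -0.587]]
top 44.08699972480501 318.0230957734473 230.5664788805593 [ 308. -137.  950.] [[0.022, -1.0, 0.001], [-0.994, -0.022, -0.109], [0.109, 0.001, -0.994]]
0.1 [152.46053312 553.94989264 237.95602575] [[0.266, -0.001, -0.964], [0.964, -0.001, 0.266], [-0.001, -1.0, 0.0]]
```

View pics/scene0.png

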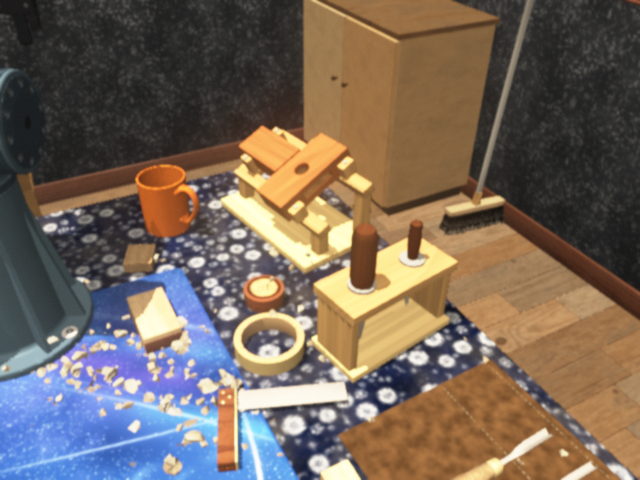

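View pics/top0.png

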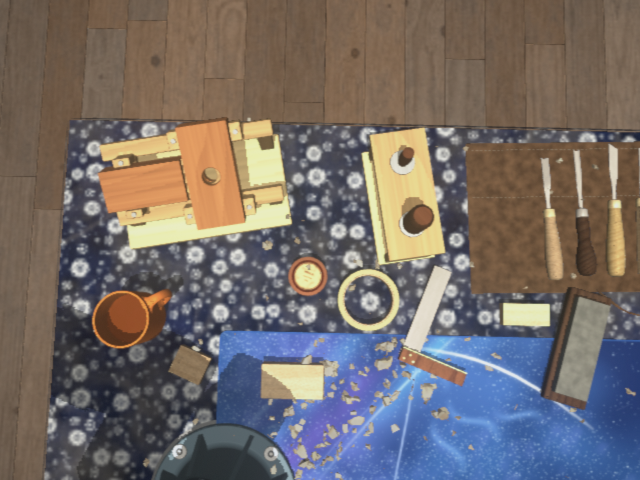

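The scene view shows the drift at about (363,258), the awl at (414,240) and the stile hole at (302,168). The top view shows the drift at (418,217), the awl at (403,157), the stile hole at (211,176), the tape at (368,300) and the tin at (308,276). I'll enlarge them to read points.

```bash
python3 - <<'E'
import cv2,numpy as np
s=cv2.imread("pics/scene0.png");t=cv2.imread("pics/top0.png")
f=lambda im,x,y,w,h:cv2.resize(im[y:y+h,x:x+w],None,fx=4,fy=4,interpolation=cv2.INTER_CUBIC)
a=f(s,340,215,100,80);b=f(s,255,125,100,75)
c=f(t,370,130,100,80) ;d=f(t,165,115,100,75)   
d2=f(t,365,185,100,75)
cv2.imwrite("pics/crops.png",np.vstack([np.hstack([f(s,335,217,100,75),b]),np.hstack([f(t,370,175,100,75),d])]))
E
```

```text
(no output)
```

View pics/crops.png

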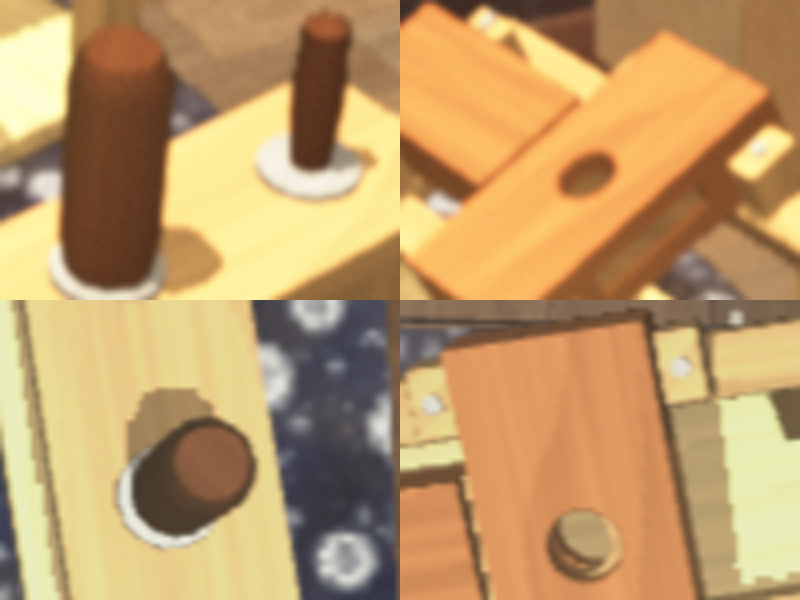

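The crops give these points:

| Point | Scene | Top |
|---|---|---|
| Handle end | (365.8,230) | (423.2,216.2) |
| Collar | (361.8,284.5) | (413.7,222.5) |
| Hole | (301.5,168.8) | (211,176.3) |
| Stile upper corner, left | (321.3,133) | (175.8,127.5) |
| Stile upper corner, right | (347.5,148) | (225.8,120) |

```bash
cat > h.py <<'E'
import numpy as np
from station import r
def ray(n,uv,m=None):
    m=m or r.camera_model(n);f=240/np.tan(np.radians(m["fov_y"]/2))
    R=np.array(m["R"]);d=np.array([uv[0]-m["cx"],uv[1]-m["cy"]])
    if n=="wrist":
        rr=np.hypot(*d);th=rr/f;v=np.r_[d/max(rr,1e-9)*np.sin(th),np.cos(th)]
    else: v=np.r_[d/f,1]
    v=R.T@v;return -R.T@np.array(m["t"]),v/np.linalg.norm(v)
def tri(*rays):
    A=sum(np.eye(3)-np.outer(v,v) for c,v in rays);b=sum((np.eye(3)-np.outer(v,v))@c for c,v in rays)
    p=np.linalg.solve(A,b);return p,[np.linalg.norm(np.cross(p-c,v)) for c,v in rays]
def proj(n,X,m=None):
    m=m or r.camera_model(n);f=240/np.tan(np.radians(m["fov_y"]/2));x=np.array(m["R"])@X+m["t"]
    if n=="wrist":
        h=np.hypot(x[0],x[1]);k=f*np.arctan2(h,x[2])/h
    else:k=f/x[2]
    return x[:2]*k+[m["cx"],m["cy"]]
E
python3 - <<'E'
from h import *
for k,s,t in[("dtop",(365.8,230),(423.2,216.2)),("dcol",(361.8,284.5),(413.7,222.5)),("hole",(301.5,168.8),(211,176.3)),("cTL",(321.3,133),(175.8,127.5)),("cTR",(347.5,148),(225.8,120)),("cBL",(257.5,190),(195,229)),("awl",(416,221.5),(406,152))]:
    p,e=tri(ray("scene",s),ray("top",t));print(k,p.round(1),np.round(e,1))
def atz(uv,z):
    c,v=ray("top",uv);return (c+v*(z-c[2])/v[2]).round(1)
print("tape",atz((368,300),25),"tin",atz((308,276),26),"rackcorners",[atz(p,112) for p in((370,134),(424,128),(444,252),(389,262))])
E
```

```text
dtop [ 412.5 -270.6  199. ] [1. 1.]
dcol [ 413.4 -271.3  115.2] [0.4 0.4]
hole [473.   16.9 123.7] [0.9 0.9]
cTL [533.9  62.2 155.2] [1. 1.]
cTR [545.8  -6.  155.1] [0.8 0.8]
cBL [402.5  43.1  88.4] [2.2 2.2]
awl [ 502.4 -252.   171.9] [0.9 0.9]
tape [ 302.6 -215.8   25. ] tin [ 337.6 -121.9   26. ] rackcorners [array([ 541.9, -208.1,  112. ]), array([ 552.6, -286.3,  112. ]), array([ 373. , -315.2,  112. ]), array([ 357.1, -237.4,  112. ])]
```

```bash
cat >> h.py <<'E'
from scipy.spatial.transform import Rotation as Ro
def Rt(yaw,tilt):   # yaw of stile's level x axis; tilt deg. tool x = stile y, tool y = -stile z
    a,t=np.radians([yaw,tilt]);h=np.array([np.cos(a),np.sin(a),0]);z=np.array([0,0,1.])
    X=np.cross(z,h);Y=np.sin(t)*h-np.cos(t)*z
    return np.c_[X,Y,np.cross(X,Y)]
def to(p,yaw,tilt):
    s=r.state();R=np.array(s["eef_rot"]);d=R.T@(np.array(p)-s["position"])/1000
    print("lin",d.round(4),"rot",Ro.from_matrix(R.T@Rt(yaw,tilt)).as_rotvec().round(4),"t",s["time_s"],"q",np.round(s["joint_pos"]),"F",np.round(s["wrist_force"],1))
E
python3 -c "
from h import *
to((420,0,290),9.2,0)"
```

```text
lin [-0.4631 -0.0515 -0.405 ] rot [-0.0006 -0.4294 -0.0013] t 0.1 q [ 63.  10.  92.   0.  78. -12.] F [ 0.1 -0.4  0.6]
```

Request:
{"name": "drive_tool", "arguments": {
  "linear": [
    [-0.03,-0.01,-0.026],
    [-0.06,-0.02,-0.052],
    [-0.09,-0.03,-0.078],
    [-0.12,-0.04,-0.104],
    [-0.15,-0.05,-0.13]
  ],
  "angular": [
    [0,-0.086,0],
    [0,-0.172,0],
    [0,-0.258,0],
    [0,-0.344,0],
    [0,-0.429,0]
  ],
  "jaw": 0.088
}}

```text
time_s: 0.52
position: [238.1, 373.5, 288.6]
eef_rot: [[-0.165, -0.001, -0.986], [0.986, -0.001, -0.165], [-0.001, -1.0, 0.001]]
wrist_force: [1.4, -1.2, 0.9]
finger_gap: 1.001
```

```bash
python3 -c "
from h import *
to((420,0,290),9.2,0)"
```

```text
lin [-0.3983 -0.0013 -0.1179] rot [-0.0006  0.0049 -0.0005] t 0.5167 q [ 42. -10. 106.  -0.  83. -57.] F [ 1.4 -1.2  0.9]
```

Request:
{"name": "drive_tool", "arguments": {
  "linear": [
    [-0.038,0,-0.015],
    [-0.076,0,-0.03],
    [-0.114,0,-0.045],
    [-0.152,0,-0.06],
    [-0.19,0,-0.075]
  ],
  "angular": [
    [0,0,0],
    [0,0,0],
    [0,0,0],
    [0,0,0],
    [0,0,0]
  ]
}}

```text
time_s: 0.93
position: [342.8, 197.8, 288.7]
eef_rot: [[-0.16, 0.0, -0.987], [0.987, 0.0, -0.16], [0.0, -1.0, -0.0]]
wrist_force: [1.3, 1.7, -0.5]
finger_gap: 1.002
```

Request:
{"name": "drive_tool", "arguments": {
  "linear": [
    [-0.04,0,-0.005],
    [-0.08,0,-0.01],
    [-0.12,0,-0.015],
    [-0.16,0,-0.02],
    [-0.2,0,-0.025]
  ],
  "angular": [
    [0,0,0],
    [0,0,0],
    [0,0,0],
    [0,0,0],
    [0,0,0]
  ]
}}

```text
time_s: 1.35
position: [399.0, 4.2, 288.6]
eef_rot: [[-0.159, 0.0, -0.987], [0.987, 0.0, -0.159], [0.0, -1.0, -0.0]]
wrist_force: [1.2, 0.5, 0.2]
finger_gap: 0.998
```

Request:
{"name": "drive_tool", "arguments": {
  "linear": [
    [-0.04,0,0.005],
    [-0.08,0,0.01],
    [-0.12,0,0.015],
    [-0.16,0,0.02],
    [-0.19,0,0.02]
  ],
  "angular": [
    [0,0,0],
    [0,0,0],
    [0,0,0],
    [0,0,0],
    [0,0,0]
  ]
}}

```text
time_s: 1.77
position: [408.8, -187.6, 288.5]
eef_rot: [[-0.158, -0.0, -0.988], [0.988, -0.0, -0.158], [-0.0, -1.0, 0.001]]
wrist_force: [0.0, -0.5, 0.2]
finger_gap: 0.996
```

```bash
python3 -c "
from h import *
to((413,-271,260),9.2,0)"
```

```text
lin [-0.083   0.0285  0.009 ] rot [-0.0005 -0.0024 -0.0004] t 1.7667 q [ -40.   -9.  106.   -0.   83. -139.] F [ 0.  -0.5  0.2]
```

Request:
{"name": "drive_tool", "arguments": {
  "linear": [
    [-0.03,0,0.003],
    [-0.06,0,0.006],
    [-0.083,0.01,0.009],
    [-0.083,0.0285,0.009],
    [-0.083,0.0285,0.009]
  ],
  "angular": [
    [0,0,0],
    [0,0,0],
    [0,0,0],
    [0,0,0],
    [0,0,0]
  ]
}}

```text
time_s: 2.18
position: [412.4, -267.8, 256.5]
eef_rot: [[-0.157, -0.004, -0.988], [0.988, 0.005, -0.157], [0.005, -1.0, 0.004]]
wrist_force: [-0.3, -0.1, -1.2]
finger_gap: 1.001
```

```bash
python3 - <<'E'
from h import *
import cv2
to((413,-271,260),9.2,0)
m=r.camera_model("wrist");im=r.snapshot("wrist")[:,:,::-1]
cv2.imwrite("pics/w1.png",im)
print("cam",(-np.array(m["R"]).T@m["t"]).round(1),"pred end",proj("wrist",[413,-271,200],m).round(1),"tcp",proj("wrist",r.state()["position"],m).round(1))
np.savez("w1.npz",**m)
E
```

```text
lin [-0.0032 -0.0035 -0.0001] rot [-0.0036 -0.0028  0.0053] t 2.1833 q [ -47.   -1.  102.    0.   79. -146.] F [-0.3 -0.1 -1.2]
cam [ 340.3 -279.5  403.3] pred end [314.5 261. ] tcp [321.4 306.8]
```

View pics/w1.png

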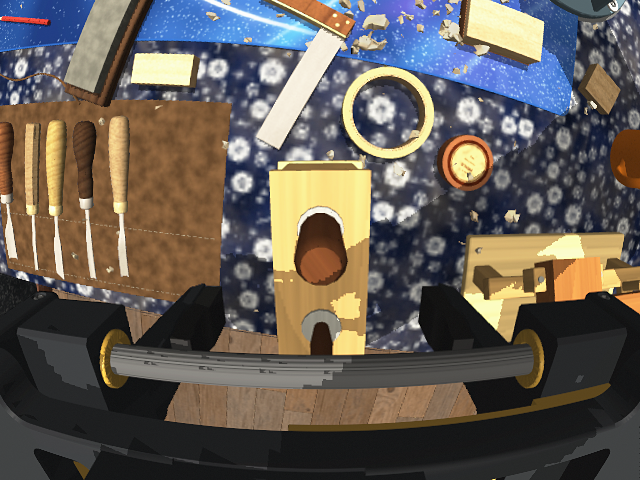

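The wrist view shows the handle end at about (322,263), against a prediction of (314.5,261). The collar is around (320,228).

```bash
python3 - <<'E'
from h import *
import cv2
m=dict(np.load("w1.npz"))
c,v=ray("wrist",(322,263),m);print("w z=200",c+v*(200-c[2])/v[2])
p,e=tri((c,v),ray("top",(423.2,216.2)),ray("scene",(365.8,230)));print("3view",p,e)
to((413,-269,260),9.2,0)
im=r.snapshot("wrist")[:,:,::-1];m=r.camera_model("wrist");np.savez("w2.npz",**m)
cv2.imwrite("pics/w2.png",cv2.resize(im[160:340,220:460],None,fx=3,fy=3,interpolation=cv2.INTER_CUBIC))
for z in(200,117,112):print(z,proj("wrist",[413,-269,z],m),proj("wrist",[413,-266,z],m))
E
```

```text
w z=200 [ 413.52877998 -266.48039762  200.        ]
3view [ 413.23262509 -268.79303475  198.54168401] [np.float64(2.507171746189858), np.float64(2.127666990523637), np.float64(1.424384755120182)]
lin [-0.0017 -0.002   0.0001] rot [-0.0028 -0.0016  0.0045] t 2.2333 q [ -47.   -1.  102.    0.   79. -146.] F [-0.5  0.7  0.6]
200 [317.60430274 257.75449784] [322.64538377 258.51345309]
117 [318.35926563 223.32555318] [322.05443948 223.89794435]
112 [318.39247118 221.83179454] [322.02868005 222.39559453]
```

View pics/w2.png

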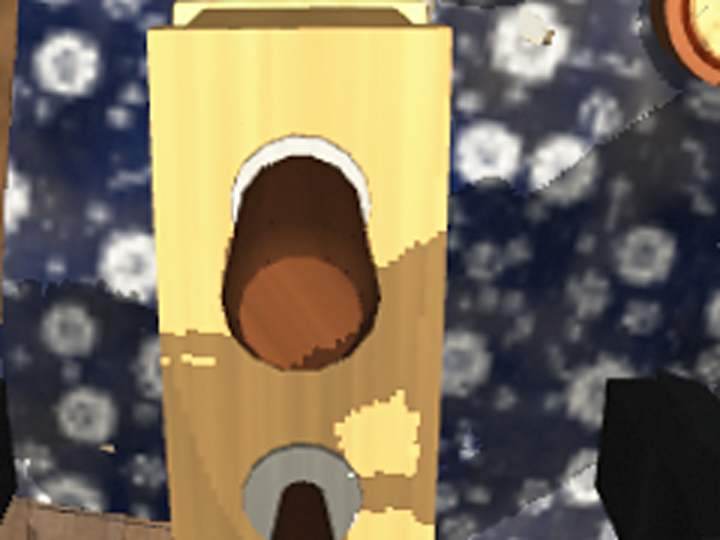

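In the close view the handle end is at (320.3,264) and the collar at (320.3,227). That puts the drift near (415,-268.5), so I'm descending to grasp.

```bash
python3 -c "
from h import *
to((415,-268.3,144),9.2,0)"
```

```text
lin [-0.0015  0.1154 -0.0015] rot [-0.0014 -0.0006  0.0024] t 2.2833 q [ -47.   -1.  102.    0.   79. -146.] F [0.2 0.6 0.7]
```

Request:
{"name": "drive_tool", "arguments": {
  "linear": [
    [0,0.02,-0.001],
    [0,0.04,-0.001],
    [0,0.045,-0.001],
    [0,0.045,-0.001],
    [0,0.045,-0.001]
  ],
  "angular": [
    [0,0,0],
    [0,0,0],
    [0,0,0],
    [0,0,0],
    [0,0,0]
  ]
}}

```text
time_s: 2.7
position: [415.5, -267.6, 216.4]
eef_rot: [[-0.16, 0.001, -0.987], [0.987, -0.001, -0.16], [-0.001, -1.0, -0.001]]
wrist_force: [-0.3, 0.3, -0.8]
finger_gap: 0.998
```

```bash
python3 -c "
from h import *
to((415,-268.3,144),9.2,0)"
```

```text
lin [-0.0006  0.0724  0.0006] rot [ 0.0006  0.0005 -0.0008] t 2.7 q [ -47.    1.  105.    0.   74. -146.] F [-0.3  0.3 -0.8]
```

Request:
{"name": "drive_tool", "arguments": {
  "linear": [
    [-0.001,0.018,0],
    [-0.001,0.036,0],
    [-0.001,0.054,0],
    [-0.001,0.072,0],
    [-0.001,0.072,0]
  ],
  "angular": [
    [0,0,0],
    [0,0,0],
    [0,0,0],
    [0,0,0],
    [0,0,0]
  ]
}}

```text
time_s: 3.12
position: [414.4, -267.7, 141.7]
eef_rot: [[-0.16, -0.002, -0.987], [0.987, 0.002, -0.16], [0.003, -1.0, 0.002]]
wrist_force: [-1.2, 0.2, -0.5]
finger_gap: 1.001
```

Request:
{"name": "drive_tool", "arguments": {
  "linear": [
    [0,0,0],
    [0,0,0],
    [0,0,0],
    [0,0,0],
    [0,0,0]
  ],
  "angular": [
    [0,0,0],
    [0,0,0],
    [0,0,0],
    [0,0,0],
    [0,0,0]
  ],
  "jaw": 0.025
}}

```text
time_s: 3.53
position: [415.7, -269.3, 144.3]
eef_rot: [[-0.16, 0.001, -0.987], [0.987, -0.001, -0.16], [-0.002, -1.0, -0.001]]
wrist_force: [-0.0, 1.0, -0.5]
finger_gap: 0.649
```

Request:
{"name": "drive_tool", "arguments": {
  "linear": [
    [0,0,0],
    [0,0,0],
    [0,0,0],
    [0,0,0],
    [0,0,0]
  ],
  "angular": [
    [0,0,0],
    [0,0,0],
    [0,0,0],
    [0,0,0],
    [0,0,0]
  ],
  "jaw": 0.02
}}

```text
time_s: 3.95
position: [415.1, -268.6, 143.2]
eef_rot: [[-0.16, -0.0, -0.987], [0.987, 0.0, -0.16], [0.0, -1.0, 0.0]]
wrist_force: [-0.3, -0.7, 1.8]
finger_gap: 0.365
```

Request:
{"name": "drive_tool", "arguments": {
  "linear": [
    [0,0,0],
    [0,0,0],
    [0,-0.005,0],
    [0,-0.015,0],
    [0,-0.03,0]
  ],
  "angular": [
    [0,0,0],
    [0,0,0],
    [0,0,0],
    [0,0,0],
    [0,0,0]
  ]
}}

```text
time_s: 4.37
position: [414.4, -268.1, 172.8]
eef_rot: [[-0.159, -0.002, -0.987], [0.987, 0.002, -0.159], [0.002, -1.0, 0.002]]
wrist_force: [0.6, -0.9, -2.1]
finger_gap: 0.366
```

Request:
{"name": "drive_tool", "arguments": {
  "linear": [
    [0,-0.025,0],
    [0,-0.05,0],
    [0,-0.075,0],
    [0,-0.1,0],
    [0,-0.12,0]
  ],
  "angular": [
    [0,0,0],
    [0,0,0],
    [0,0,0],
    [0,0,0],
    [0,0,0]
  ]
}}

```text
time_s: 4.78
position: [415.4, -269.0, 296.2]
eef_rot: [[-0.16, 0.002, -0.987], [0.987, -0.002, -0.16], [-0.002, -1.0, -0.001]]
wrist_force: [0.6, -0.3, -1.7]
finger_gap: 0.364
```

```bash
python3 - <<'E'
from h import *
import cv2
H=np.array([473.3,17.3,124.5]);yaw=9.2
R=Rt(yaw,25);n=-R[:,1]
to(H+n*(94+35+31),yaw,25)   # tip 35 above the face
print(r.state()["finger_gap"])
cv2.imwrite("pics/s3.png",cv2.resize(r.snapshot("scene")[:,:,::-1][60:360,220:520],None,fx=2,fy=2,interpolation=cv2.INTER_CUBIC))
E
```

```text
lin [ 0.2735  0.0261 -0.0352] rot [-4.35e-01  1.00e-04 -2.20e-03] t 4.7833 q [ -47.   -3.   99.   -0.   83. -146.] F [ 0.6 -0.3 -1.7]
0.3637840644701969
```

View pics/s3.png

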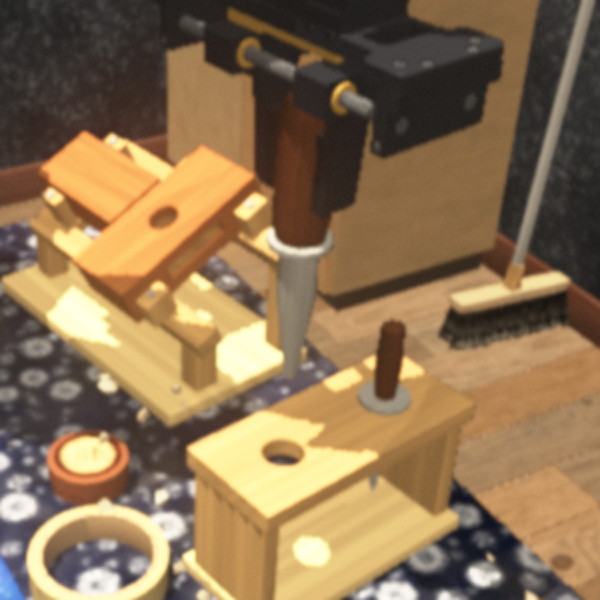

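The lifted drift hangs straight in the jaws, with its tip at about (290,373) in this crop. The awl is still in the rack at (385,397). Next I carry the drift to the stile and tilt it.

Request:
{"name": "drive_tool", "arguments": {
  "linear": [
    [0.03,-0.005,0],
    [0.07,-0.01,0],
    [0.11,-0.01,-0.005],
    [0.15,-0.01,-0.01],
    [0.18,-0.01,-0.015]
  ],
  "angular": [
    [-0.087,0,0],
    [-0.174,0,0],
    [-0.261,0,0],
    [-0.348,0,0],
    [-0.435,0,0]
  ]
}}

```text
time_s: 5.25
position: [400.8, -86.3, 302.7]
eef_rot: [[-0.16, 0.419, -0.894], [0.987, 0.069, -0.145], [0.001, -0.905, -0.425]]
wrist_force: [-0.3, 1.1, -2.2]
finger_gap: 0.365
```

```bash
cat >> h.py <<'E'
H=np.array([473.3,17.3,124.5]);YAW=9.2
def ins(depth,off=31,H=H,yaw=YAW):  # tip depth below the face
    n=-Rt(yaw,25)[:,1];to(H+n*(94-depth+off),yaw,25)
E
python3 -c "
from h import *
ins(-30)"
```

```text
lin [ 0.0906  0.0438 -0.0044] rot [ 0.0024 -0.0001  0.0008] t 5.25 q [ -46.  -34.  125.   21.   75. -148.] F [-0.3  1.1 -2.2]
```

Request:
{"name": "drive_tool", "arguments": {
  "linear": [
    [0.025,0.01,-0.001],
    [0.055,0.02,-0.003],
    [0.08,0.03,-0.004],
    [0.0906,0.036,-0.0044],
    [0.0906,0.036,-0.0044]
  ],
  "angular": [
    [0,0,0],
    [0,0,0],
    [0,0,0],
    [0,0,0],
    [0,0,0]
  ]
}}

```text
time_s: 5.67
position: [404.5, 6.5, 270.7]
eef_rot: [[-0.163, 0.414, -0.895], [0.987, 0.07, -0.148], [0.001, -0.908, -0.42]]
wrist_force: [0.0, 0.1, -2.1]
finger_gap: 0.361
```

Request:
{"name": "drive_tool", "arguments": {
  "linear": [
    [0,0,0],
    [0,0,0],
    [0,0,0]
  ],
  "angular": [
    [0,0,0],
    [0,0,0],
    [0,0,0]
  ]
}}

```text
time_s: 5.92
position: [406.0, 2.8, 272.9]
eef_rot: [[-0.158, 0.416, -0.895], [0.987, 0.066, -0.144], [-0.001, -0.907, -0.422]]
wrist_force: [0.7, 0.5, -2.3]
finger_gap: 0.367
```

```bash
python3 - <<'E'
from h import *
import cv2
ins(-30)
s=r.state();R=np.array(s["eef_rot"]);tip=s["position"]+R[:,1]*125*0+R[:,1]*(94-31);print("tip",tip)
T=s["position"]+R[:,1]*63; n=-Rt(YAW,25)[:,1]
ims=[]
m=r.camera_model("wrist");w=r.snapshot("wrist")[:,:,::-1]
f=lambda im,x,y:cv2.resize(im[y:y+140,x:x+100],None,fx=4,fy=4,interpolation=cv2.INTER_CUBIC)
a=r.snapshot("scene")[:,:,::-1]
for nme,mm in(("scene",None),("wrist",m),("top",None)):
    print(nme,"tip",proj(nme,T,mm).round(1),"hole",proj(nme,H,mm).round(1),"hole+30n",proj(nme,H+30*n,mm).round(1))
cv2.imwrite("pics/ws.png",np.hstack([f(a,250,70),f(a,250,70)*0]));cv2.imwrite("pics/w4.png",w);cv2.imwrite("pics/s4.png",a)
np.savez("w4.npz",**m)
E
```

```text
lin [0.0036 0.0085 0.0004] rot [-0.0011 -0.0013 -0.0013] t 5.9167 q [ -29.  -36.  129.   16.   68. -132.] F [ 0.7  0.5 -2.3]
tip [432.21011176   6.96256509 215.73731005]
scene tip [279.6 124.2] hole [301.1 168.3] hole+30n [294.6 155.7]
wrist tip [320.8 256.7] hole [325.4 217.6] hole+30n [325.7 226.4]
top tip [204.8 193.2] hole [210.9 175.4] hole+30n [208.5 180.4]
```

```bash
python3 - <<'E'
from h import *
import cv2
w=cv2.imread("pics/w4.png");a=cv2.imread("pics/s4.png");m=dict(np.load("w4.npz"))
f=lambda im,x,y:cv2.resize(im[y:y+150,x:x+100],None,fx=4,fy=4,interpolation=cv2.INTER_CUBIC)
cv2.imwrite("pics/c4.png",np.hstack([f(a,240,60),f(w,275,160)]))
s=r.state();Y=np.array(s["eef_rot"])[:,1]
for k in(31,125):print(k,s["position"]+Y*k,proj("scene",s["position"]+Y*k),proj("wrist",s["position"]+Y*k,m))
E
```

```text
31 [418.84802785   4.8333447  244.61008954] [271.41476776 108.37781496] [320.63614704 276.97365772]
125 [457.97628594  11.0611285  159.36811557] [294.10516183 152.8348681 ] [320.92450014 229.36890417]
```

View pics/c4.png

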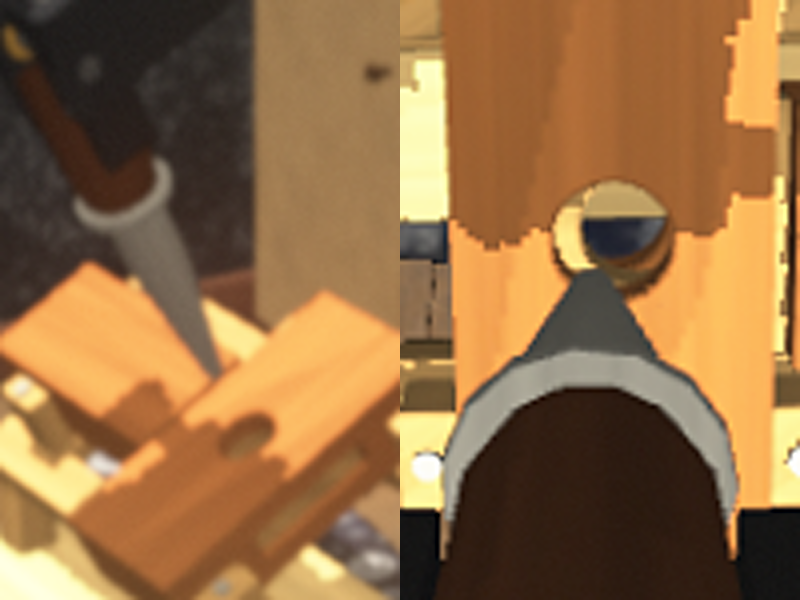

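In the scene crop the tip is at (294,153) and was predicted at (294.1,152.8). The hole is at (301.7,169.2) against a predicted (301.1,168.3). The wrist view agrees on the tip-to-hole offset to within about 1 mm, so I'm starting the insertion.

Request:
{"name": "drive_tool", "arguments": {
  "linear": [
    [0.0035,0.003,0],
    [0.0035,0.01,0],
    [0.0035,0.02,0],
    [0.0035,0.025,0],
    [0.0035,0.025,0]
  ],
  "angular": [
    [0,0,0],
    [0,0,0],
    [0,0,0],
    [0,0,0],
    [0,0,0]
  ]
}}

```text
time_s: 6.43
position: [415.1, 9.4, 248.0]
eef_rot: [[-0.16, 0.413, -0.896], [0.987, 0.069, -0.144], [0.002, -0.908, -0.419]]
wrist_force: [0.3, -0.4, -1.2]
finger_gap: 0.361
```

Request:
{"name": "drive_tool", "arguments": {
  "linear": [
    [0,0,0],
    [0,0,0]
  ],
  "angular": [
    [0,0,0],
    [0,0,0]
  ]
}}

```text
time_s: 6.6
position: [415.7, 8.9, 249.9]
eef_rot: [[-0.16, 0.416, -0.895], [0.987, 0.067, -0.145], [0.0, -0.907, -0.421]]
wrist_force: [-0.6, 0.5, -0.9]
finger_gap: 0.365
```

```bash
python3 -c "
from h import *
ins(20)"
```

```text
lin [-0.0009  0.0333  0.0002] rot [-0.0013 -0.0003 -0.0001] t 6.6 q [ -27.  -33.  130.   16.   63. -131.] F [-0.6  0.5 -0.9]
```

Request:
{"name": "drive_tool", "arguments": {
  "linear": [
    [-0.001,0.008,0],
    [-0.001,0.016,0],
    [-0.001,0.024,0],
    [-0.001,0.032,0],
    [-0.001,0.032,0]
  ],
  "angular": [
    [-0.001,0,0],
    [-0.001,0,0],
    [-0.001,0,0],
    [-0.001,0,0],
    [-0.001,0,0]
  ]
}}

```text
time_s: 7.02
position: [428.7, 10.4, 219.1]
eef_rot: [[-0.16, 0.415, -0.896], [0.987, 0.068, -0.144], [0.001, -0.907, -0.421]]
wrist_force: [0.6, -0.3, -2.2]
finger_gap: 0.365
```

Request:
{"name": "drive_tool", "arguments": {
  "linear": [
    [0,0,0],
    [0,0,0]
  ],
  "angular": [
    [0,0,0],
    [0,0,0]
  ]
}}

```text
time_s: 7.18
position: [429.2, 10.0, 221.0]
eef_rot: [[-0.16, 0.417, -0.895], [0.987, 0.067, -0.145], [-0.0, -0.906, -0.423]]
wrist_force: [-0.2, -0.5, -1.6]
finger_gap: 0.363
```

```bash
python3 - <<'E'
from h import *
import cv2
ins(20)
a=r.snapshot("scene")[:,:,::-1];m=r.camera_model("wrist");w=r.snapshot("wrist")[:,:,::-1]
f=lambda im,x,y:cv2.resize(im[y:y+150,x:x+100],None,fx=4,fy=4,interpolation=cv2.INTER_CUBIC)
cv2.imwrite("pics/c5.png",np.hstack([f(a,240,80),f(w,275,150)]))
E
```

```text
lin [0.0001 0.0014 0.0003] rot [-0.     -0.0002 -0.0003] t 7.1833 q [ -25.  -28.  131.   16.   57. -131.] F [-0.2 -0.5 -1.6]
```

View pics/c5.png

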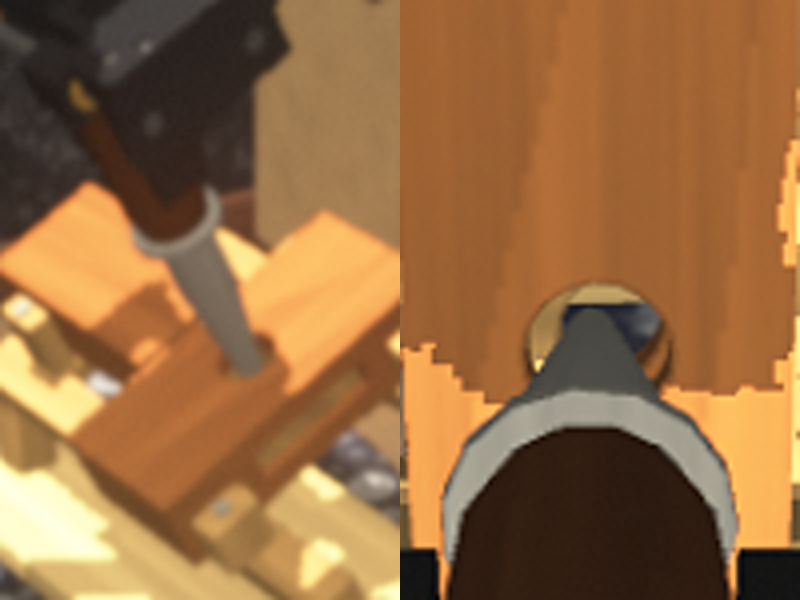

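The tip is about 19 mm into the hole and centred: hole at u≈600, drift axis at u≈596 in the crop. There is no contact force, so I continue.

Request:
{"name": "drive_tool", "arguments": {
  "linear": [
    [0,0.005,0],
    [0,0.01,0],
    [0,0.015,0],
    [0,0.02,0],
    [0,0.02,0]
  ],
  "angular": [
    [0,0,0],
    [0,0,0],
    [0,0,0],
    [0,0,0],
    [0,0,0]
  ]
}}

```text
time_s: 7.7
position: [437.2, 12.0, 201.4]
eef_rot: [[-0.16, 0.416, -0.895], [0.987, 0.069, -0.144], [0.002, -0.907, -0.421]]
wrist_force: [0.9, 1.4, -2.1]
finger_gap: 0.367
```

Request:
{"name": "drive_tool", "arguments": {
  "linear": [
    [0,0.004,0],
    [0,0.008,0],
    [0,0.012,0],
    [0,0.016,0],
    [0,0.02,0]
  ],
  "angular": [
    [0,0,0],
    [0,0,0],
    [0,0,0],
    [0,0,0],
    [0,0,0]
  ]
}}

```text
time_s: 8.12
position: [446.0, 13.7, 184.5]
eef_rot: [[-0.16, 0.417, -0.895], [0.987, 0.069, -0.144], [0.002, -0.906, -0.423]]
wrist_force: [-2.0, 6.0, 3.5]
finger_gap: 0.368
```

```bash
python3 - <<'E'
from h import *
ins(75)
s=r.state();print("F tool",(np.array(s["eef_rot"]).T@s["wrist_force"]).round(1),s["torque"])
E
```

```text
lin [-0.0008  0.016   0.0004] rot [ 0.0002 -0.0004  0.0017] t 8.1167 q [ -23.  -22.  131.   17.   50. -131.] F [-2.   6.   3.5]
F tool [ 6.2 -3.6 -0.6] [1.37597887 0.2215244  0.63438719]
```

Request:
{"name": "drive_tool", "arguments": {
  "linear": [
    [-0.0005,0.003,0],
    [-0.0005,0.006,0],
    [-0.0005,0.009,0],
    [-0.0005,0.012,0],
    [-0.0005,0.015,0]
  ],
  "angular": [
    [0,0,0],
    [0,0,0],
    [0,0,0],
    [0,0,0],
    [0,0,0]
  ]
}}

```text
time_s: 8.53
position: [452.5, 14.3, 171.1]
eef_rot: [[-0.16, 0.417, -0.894], [0.987, 0.069, -0.144], [0.002, -0.906, -0.423]]
wrist_force: [-2.6, 7.9, 5.5]
finger_gap: 0.366
```

```bash
python3 - <<'E'
from h import *
ins(94)
s=r.state();print("F tool",(np.array(s["eef_rot"]).T@s["wrist_force"]).round(1),s["torque"])
E
```

```text
lin [-0.0004  0.0202  0.0006] rot [ 0.0006 -0.0006  0.0017] t 8.5333 q [ -23.  -19.  131.   18.   48. -132.] F [-2.6  7.9  5.5]
F tool [ 8.2 -5.5 -1.2] [1.72783002 0.17192483 0.80076858]
```

Request:
{"name": "drive_tool", "arguments": {
  "linear": [
    [0,0.003,0],
    [0,0.006,0],
    [0,0.009,0],
    [0,0.012,0],
    [0,0.015,0]
  ],
  "angular": [
    [0,0,0],
    [0,0,0],
    [0,0,0],
    [0,0,0],
    [0,0,0]
  ]
}}

```text
time_s: 8.95
position: [458.6, 15.9, 157.5]
eef_rot: [[-0.16, 0.417, -0.895], [0.987, 0.071, -0.144], [0.003, -0.906, -0.423]]
wrist_force: [-2.0, 9.7, 5.5]
finger_gap: 0.369
```

```bash
python3 - <<'E'
from h import *
ins(94)
s=r.state();print("F tool",(np.array(s["eef_rot"]).T@s["wrist_force"]).round(1),s["torque"])
E
```

```text
lin [-0.001   0.0051  0.0006] rot [ 0.0004 -0.0008  0.0031] t 8.95 q [ -22.  -16.  131.   18.   45. -132.] F [-2.   9.7  5.5]
F tool [ 9.9 -5.2 -2. ] [2.07866096 0.05167466 0.94648397]
```

Continuing until the collar lands, while watching the axial force.

Request:
{"name": "drive_tool", "arguments": {
  "linear": [
    [0,0.001,0],
    [0,0.002,0],
    [0,0.003,0],
    [0,0.004,0],
    [0,0.005,0]
  ],
  "angular": [
    [0,0,0],
    [0,0,0],
    [0,0,0],
    [0,0,0],
    [0,0,0]
  ]
}}

```text
time_s: 9.37
position: [460.6, 16.3, 153.1]
eef_rot: [[-0.161, 0.417, -0.895], [0.987, 0.071, -0.144], [0.003, -0.906, -0.423]]
wrist_force: [-1.0, 10.4, 5.6]
finger_gap: 0.365
```

Request:
{"name": "drive_tool", "arguments": {
  "linear": [
    [0,0.0005,0],
    [0,0.001,0],
    [0,0.0015,0]
  ],
  "angular": [
    [0,0,0],
    [0,0,0],
    [0,0,0]
  ]
}}

```text
time_s: 9.62
position: [461.3, 16.5, 152.9]
eef_rot: [[-0.162, 0.417, -0.894], [0.987, 0.071, -0.146], [0.003, -0.906, -0.423]]
wrist_force: [-23.9, 10.3, 32.8]
finger_gap: 0.366
```

```bash
python3 - <<'E'
from h import *
import cv2
ins(94)
s=r.state();print("F tool",(np.array(s["eef_rot"]).T@s["wrist_force"]).round(1),s["torque"])
a=r.snapshot("scene")[:,:,::-1];w=r.snapshot("wrist")[:,:,::-1]
f=lambda im,x,y:cv2.resize(im[y:y+150,x:x+100],None,fx=4,fy=4,interpolation=cv2.INTER_CUBIC)
cv2.imwrite("pics/c6.png",np.hstack([f(a,240,80),f(w,275,150)]))
E
```

```text
lin [-0.0012 -0.0002  0.0011] rot [0.0002 0.0008 0.0036] t 9.6167 q [ -22.  -15.  131.   19.   44. -132.] F [-23.9  10.3  32.8]
F tool [ 14.1 -39.    6. ] [2.29638615 1.51558493 1.18120446]
```

View pics/c6.png

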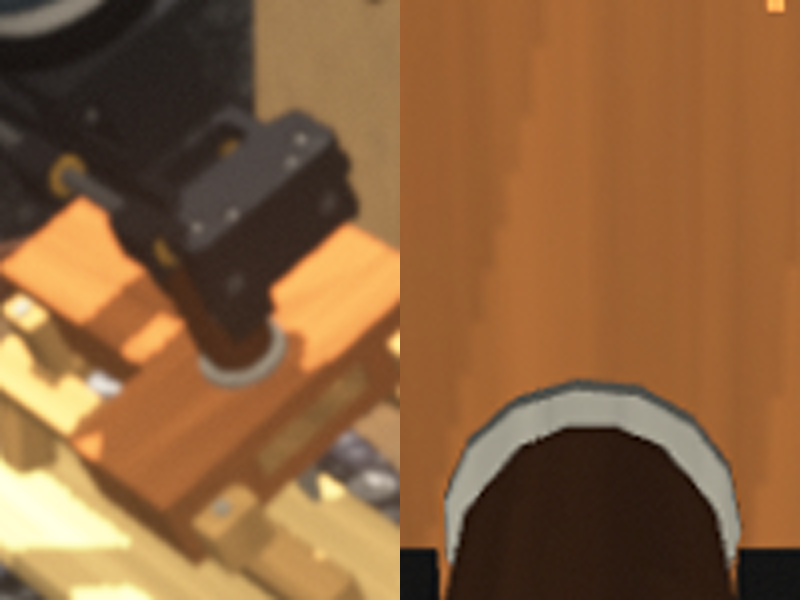

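The collar sits on the stile face: the axial force jumped to 39 N at the predicted depth, and the pictures show the collar flush. I'll ease off and release.

Request:
{"name": "drive_tool", "arguments": {
  "linear": [
    [0,-0.0005,0],
    [0,-0.001,0],
    [0,-0.001,0]
  ],
  "angular": [
    [0,0,0],
    [0,0,0],
    [0,0,0]
  ]
}}

```text
time_s: 9.97
position: [460.9, 16.4, 152.9]
eef_rot: [[-0.161, 0.417, -0.894], [0.987, 0.071, -0.144], [0.003, -0.906, -0.423]]
wrist_force: [-3.1, 11.5, 8.8]
finger_gap: 0.367
```

Request:
{"name": "drive_tool", "arguments": {
  "linear": [
    [0,0,0],
    [0,0,0],
    [0,0,0],
    [0,0,0],
    [0,0,0]
  ],
  "angular": [
    [0,0,0],
    [0,0,0],
    [0,0,0],
    [0,0,0],
    [0,0,0]
  ],
  "jaw": 0.075
}}

```text
time_s: 10.38
position: [460.8, 14.4, 152.3]
eef_rot: [[-0.159, 0.417, -0.895], [0.987, 0.067, -0.144], [-0.0, -0.906, -0.422]]
wrist_force: [0.6, 0.4, -0.2]
finger_gap: 0.716
```

Request:
{"name": "drive_tool", "arguments": {
  "linear": [
    [0,0,0],
    [0,0,0],
    [0,-0.005,0],
    [0,-0.015,0],
    [0,-0.03,0]
  ],
  "angular": [
    [0,0,0],
    [0,0,0],
    [0,0,0],
    [0,0,0],
    [0,0,0]
  ]
}}

```text
time_s: 10.8
position: [447.2, 12.9, 178.9]
eef_rot: [[-0.16, 0.415, -0.896], [0.987, 0.068, -0.144], [0.001, -0.907, -0.42]]
wrist_force: [0.2, -0.3, 1.1]
finger_gap: 0.849
```

Request:
{"name": "drive_tool", "arguments": {
  "linear": [
    [0,-0.02,0],
    [0,-0.045,0],
    [0,-0.07,0],
    [0,-0.095,0],
    [0,-0.12,0]
  ],
  "angular": [
    [0,0,0],
    [0,0,0],
    [0,0,0],
    [0,0,0],
    [0,0,0]
  ]
}}

```text
time_s: 11.22
position: [397.2, 4.7, 289.6]
eef_rot: [[-0.16, 0.417, -0.895], [0.987, 0.067, -0.145], [-0.001, -0.906, -0.422]]
wrist_force: [0.2, -0.1, -0.0]
finger_gap: 0.851
```

```bash
python3 - <<'E'
from h import *
import cv2
ins(94)
a=r.snapshot("scene")[:,:,::-1];w=r.snapshot("wrist")[:,:,::-1]
f=lambda im,x,y:cv2.resize(im[y:y+150,x:x+100],None,fx=4,fy=4,interpolation=cv2.INTER_CUBIC)
cv2.imwrite("pics/c7.png",np.hstack([f(a,240,80),cv2.resize(w[140:340,255:388],(400,600),interpolation=cv2.INTER_CUBIC)]))
E
```

```text
lin [ 0.0003  0.1512 -0.0002] rot [-0.0001  0.0001 -0.0007] t 11.2167 q [ -30.  -39.  129.   16.   71. -131.] F [ 0.2 -0.1 -0. ]
```

View pics/c7.png

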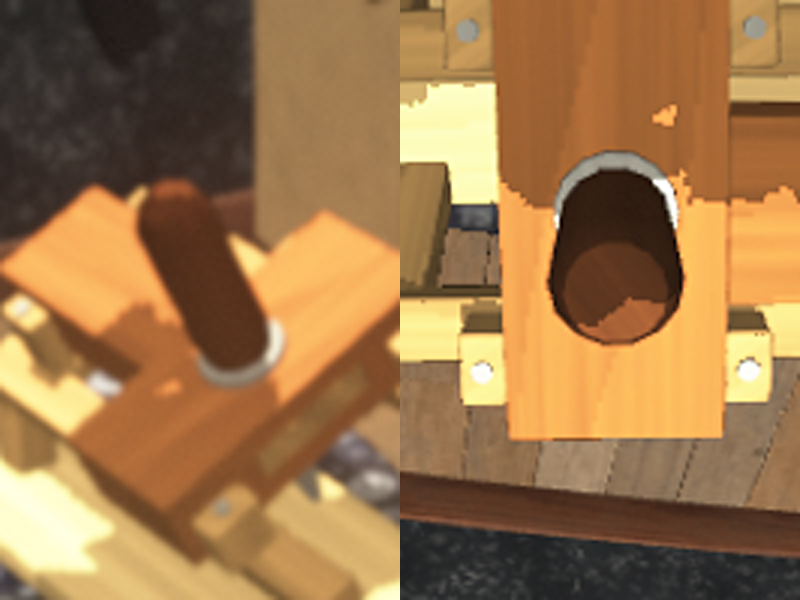

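The released drift stands square in the stile with its collar flush. No gap shows at the shoulder (u≈728 in the crop), and the arm is clear, so I'm handing in.

```bash
python3 -c "
from station import r
print(r.finish_job(), r.state()['time_s'])"
```

```text
the job is handed in; nothing more can be done
the job is handed in; nothing more can be done
```

The drift is seated through both holes with its collar on the stile, the rail is drawn up, and the drift is released. I handed the job in at about 11 s of the 45 s allowed, and it reported no verdict.

- **Insertion:** I gripped the drift about 50 mm above its collar and tilted it 25° square to the sloping face. I then pushed it down the hole's axis. About 19 mm in, the tip was on axis and nothing was touching it, so the rail had not moved yet.
- **Pulling:** The sideways force then rose to about 10 N as the taper drew the rail in, with 4–6 N along the axis. When the collar landed, the axial force jumped to 39 N at the predicted depth.
- **Last checks:** After release and retreat, the pictures show the collar flush, the drift square and no visible gap at the rail's shoulder. The wrist force is about 0 and the arm is about 150 mm clear.
- **Disagreements:** The wrist camera read positions about 3 mm off the two fixed cameras. The tip-to-hole offset agreed to about 1 mm in every view.
- **Not measured:** I judged the rail's final gap by eye and from the shank's fit, which allows at most about 0.5 mm. I last saw the awl undisturbed just after lifting the drift, and the arm did not go near it, the tape or the tin after that.

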